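# Lock the weld coupon and hold the loupe at its focus height

## Robot

A 7-joint arm with a two-finger parallel gripper is mounted at the origin on the work surface. World frame = base frame: x ahead of the robot, y to its left, z up, the work surface at z = 0. Lengths are in mm, angles in rad, forces in N, time in s.
With the tool pointing down it reaches from about 425 to 875 mm from the base axis. Payload 9.9 kg.
Tool frame: the origin (TCP) lies midway between the tips of the shut fingers; the grasp point (between the pads) lies 19 mm behind it (arm.grasp_offset is the distance from the TCP to the grasp point, in mm); y points along the fingers, z is the direction in which the jaws open and shut, and the axes are right-handed (so a half turn about y gives the same grasp; the last joint's range is limited). The gripper opens to 85 mm and grips with 20 to 120 N. Pads are 22 mm wide; open, the fingers measure 114 mm over their backs; the gripper's body (76 mm by 85 mm) begins 54 mm behind the grasp point. The pads swing forward as they close: fully open they stand 13 mm farther back than shut.
Start: joints at [-1.276, 0.576, 0.025, 1.437, -0.015, 1.129, -0.057], TCP at [249.612, 627.155, 231.289] pointing down, gripper open.
Joint ranges: [-2.76, 2.76], [-0.34, 2.15], [-1.52, 1.57], [0.19, 2.46], [-1.09, 4.23], [0.17, 1.99], [-2.82, 2.82]. Speed limits (rad/s): [2.22, 2.22, 3.01, 3.01, 3.14, 3.14, 3.14].

## Interface

Orientations are given as a rotation vector (axis times angle).
In Python, from rig import readout, vision, arm gives the robot as it stands. The module is installed in compiled form; this text tells all that it offers.
- The arm moves only by the shell command python3 -m pendant 'ROWS' [FORCE]. ROWS is JSON, a list of rows, each an object with "translation": the shift along the tool's x, y, z in m, a list of three; "twist": the turn, a rotation vector about the tool's x, y, z in degrees, a list of three; "fingers": the opening, from 0 (shut) to 1 (fully open). In form: [{"translation": [tx, ty, tz], "twist": [ax, ay, az], "fingers": fingers}, ...]. A call has 1 to 5 rows; each row shifts and turns the commanded pose from where the row before left it, along the tool's axes as they then stand; what a row does not reach is not made up. A row lasts 1/12 s, in which the tool goes at most 41.7 mm and 7.16 degrees, less where a joint would pass 70% of its speed; a pose out of reach is approached as far as the arm can. A call is refused whole if a number of a shift passes 0.0417 or a number of a turn 7.16, either way. A call with a gripper value outside its range is refused whole. The fingers move at their own pace and stop on an object; FORCE is the grip in N (left out, the last holds). Time passes only in rows, so rows that do not move let the fingers close. It gives the time, the measured TCP pose, the force and the opening at its end, in the units of the state.
- readout.read_state(): the state, without advancing time (a new reading comes with each control period).
- vision.get_image(name): name is "side" or "top" or "wrist"; returns a dict with "image" (384x512x3 uint8, red, green, blue), "mtx" (3x3 intrinsics, pixels), "extrinsics" (4x4, takes a point from world to camera coordinates). Camera axes: x right, y up, looking along -z (the intrinsics and any distortion apply to the point x, -y, -z); pixel columns grow to the right and rows downward; lengths in mm; the calibration is good to about 2 mm. A picture is of the moment at which its call begins. There is no depth.
- arm.hand_in(): hands the job in, once; it reports no verdict.
The state is a dict: "time_s": time; "q": joint angles; "qvel": joint speeds; "joint_efforts": joint torques, N m; "tool_pos": TCP position; "tcp_rot": TCP orientation; "contact_force": force on the tool from outside, world axes, zero at the start; "torque": the same for the moment, N m; "opening": finger opening in mm.
Only numpy, scipy, OpenCV 4.12 (cv2) and the standard library are available. Lean on these libraries where they do the work, as an engineer would, in place of code of your own. Each camera call takes 0.05 s, during which the arm holds its last target.

## Task

First swing the turnbutton on the inspection holder fully across, over the edge of the weld coupon, so that the coupon is locked in its nest. Then pick up the hand loupe by its handle and hold it level, right way up as it lay, with its lens centred above the middle of the weld and at the same height as the tip of the pointer on the focus post; finish while still holding it there, motionless and touching nothing but your gripper. Do not shift the pointer, lift the coupon out of its nest or disturb the other shop items.

Things in the scene. Friction and masses are not known exactly. Their poses are not given: they have to be found in the camera images.
- holder: Aluminium inspection holder fixed to the table: base plate 12 mm thick, x -102 to +128, y -70 to +70 mm. Origin at table level under the middle of the coupon nest (rails with tops 18 mm above the table, 1.5 mm play round the coupon); x along the long side, z up. The focus post (10 mm diameter, top 170 mm above the table) stands at x +110, y +50: keep the gripper's body clear of it.
- turnbutton (a joint): Flat steel turnbutton, 8 mm thick, 16 mm wide; vertical pivot at x -28, y +48 mm of the holder. 0: points to the holder's -x, beside the nest (open). Grows counterclockwise seen from above to its stop at 1.571: points to the holder's -y, across the coupon's edge (locked), 2.5 mm above it. Starts between -0.5 and 0.3. Light friction (about 2.5 N at the peg, more if fast); stays where left.
- turnbutton_peg (a point): Top of the round upright peg, 10 mm diameter and 36 mm tall, near the turnbutton's free end, 40 mm from the pivot axis. This point is 66.5 mm above the table; the turnbutton's flat, from which the peg rises, is at 30.5 mm. Pinch or push the peg to turn it.
- turnbutton_pivot (a point): On the pivot axis of the turnbutton, at its flat top (30.5 mm above the table).
- coupon: Loose welded steel coupon, 90 x 60 x 8 mm, 0.33 kg, lying in the nest. Origin at the centre of its underside (12 mm above the table), x along its length, z up.
- weld (a point): Middle of the weld bead on the coupon, at the level of the plate's top (20 mm above the table). The bead runs across the coupon along y and stands 3 mm proud.
- focus_mark (a point): Tip (middle of its thickness) of the flat brass pointer, 4 mm thick, reaching 36 mm from the focus post's axis towards the coupon, about 85 mm beside the weld's middle. Its collar (22 mm diameter) is set somewhere between 105 and 145 mm above the table and must stay there; it moves only if pushed with 8 N.
- loupe: Hand loupe, 0.09 to 0.17 kg, lying on the table: open aluminium barrel (outer diameter 56, height 30 mm) with a glass lens, black handle 16 mm wide and 14 mm high, heavy round butt (22 mm diameter). Origin at table level under its balance point, mid-handle; x along the handle to the lens, z up. Barrel x +37 to +93 mm, free handle -44 to +37, butt -67 to -45.
- lens (a point): Centre of the lens, 65 mm from the loupe's origin along its x and 15 mm above the barrel's lower rim.
- loupe_grip (a point): Centre of the handle's section at the balance point, 23 mm above the loupe's underside (8 mm higher than the lens centre); the handle spans 16 to 30 mm above it. Grip across the handle (along the loupe's y).
- tube_offcut: Bystander: upright piece of steel tube, 48 mm diameter, 55 mm tall. Origin at the centre of its underside.
- wire_brush: Bystander: hand brush with a wooden handle, about 0.2 m long, lying to the robot's left.
- hammer: Bystander: hammer with a wooden handle, about 0.26 m long, lying to the robot's right.
Mind the look-alikes: they are no part of the job. There is more than one size of the coupon; the job needs the middle-sized.

How it is judged (in metres and radians):
On the way, in this order (a step that is already met when the one before it is completed fails the run):
1. the turnbutton is swung across the coupon's edge (within about 13 degrees of its stop) and the loupe still lies on the table (value of joint turnbutton above 1.35 rad and height (world z) of loupe below 0.01 m), for 0.2 s.
2. the loupe is lifted clear of the table in the fingers, the turnbutton still closed (value of joint turnbutton above 1.35 rad and height (world z) of loupe above 0.03 m and contact force between the fingers and loupe above 0.5 N), for 0.2 s.
At the end, for the whole second after the job is handed in: Turnbutton above 1.35; loupe in the fingers, right way up, level within 0.12 rad, lens centre within 12 mm (horizontally) of the weld's middle and 8 mm of the pointer tip's height, still (0.03 m/s, 0.3 rad/s), not touching holder or coupon; coupon in its nest (value of joint turnbutton above 1.35 rad and horizontal distance between lens and weld below 0.012 m and z of lens in the frame of focus_mark between -0.008 and 0.008 m and angle between loupe's own z axis and vertical below 0.12 rad and linear speed of loupe below 0.03 m/s and angular speed of loupe below 0.3 rad/s and z of coupon in the frame of holder below 0.02 m and contact force between the fingers and loupe above 0.5 N and contact force between loupe and holder below 0.2 N and contact force between loupe and coupon below 0.2 N); the arm keeps its last pose, push and grip.
It fails at once if the pointer is shifted more than 5 mm (distance of focus_mark from where it was at the start of the episode above 0.005 m).
It fails at once if the coupon is lifted out of its nest (z of coupon in the frame of holder above 0.02 m).
It fails at once if a bystander (tube offcut, wire brush or hammer) is moved more than 30 mm (distance of any of tube_offcut, wire_brush, hammer from where it was at the start of the episode above 0.03 m).
It also fails if it takes over 64 s, if anything falls off the work surface, if the arm or the gripper's body presses on something with over 40 N, if the wrist force passes 120 N, or if a joint passes its speed limit or range.

## Working session

There is one attempt and no reset: what is moved stays moved. The work goes in short steps, Python scripts to look and compute and a shell command to move; the robot and the scene stay as the last step left them, time stands still between calls to the robot, and variables do not carry over. Pictures are saved under pics/ and viewed, and the job is handed in when it is done.

```bash
mkdir -p pics; python3 - <<'E'
from rig import readout, vision, arm
import cv2
s=readout.read_state()
print(s); print(arm.grasp_offset)
for n in ("side","top","wrist"):
    d=vision.get_image(n); cv2.imwrite(f"pics/{n}0.png",d["image"][:,:,::-1]); print(n,d["mtx"].tolist(),d["extrinsics"].round(4).tolist(), [k for k in d])
E
```

```text
{'time_s': 0.0, 'q': array([-1.27582842,  0.57653024,  0.0248096 ,  1.43792166, -0.01500711,
        1.12900499, -0.05650957]), 'qvel': array([ 0.00020317,  0.00115609, -0.00066086,  0.00020906,  0.00077599,
       -0.0008433 ,  0.00166019]), 'joint_efforts': array([-1.03451031e-03, -7.65735126e+01,  2.25047976e+00, -2.85975730e+01,
        1.54304988e-02,  1.25499669e-02,  5.37751373e-05]), 'tool_pos': array([249.40196526, 626.73637146, 230.43832487]), 'tcp_rot': array([-1.55196336,  0.29739114, -0.29698944]), 'contact_force': array([0.15502605, 0.67963948, 0.21321214]), 'torque': array([-0.04063698,  0.00779349,  0.02836783]), 'opening': 85.30873370716273}
18.700000000000003
side [[381.0460589178147, 0.0, 248.10570294348923], [0.0, 381.0460589178147, 191.3429025305631], [0.0, 0.0, 1.0]] [[0.9981, -0.0619, 0.0021, -566.2473], [0.0326, 0.5535, 0.8322, -104.9644], [-0.0527, -0.8305, 0.5545, -1130.5144], [0.0, 0.0, 0.0, 1.0]] ['image', 'mtx', 'extrinsics']
top [[467.8077981121962, 0.0, 257.1785284981362], [0.0, 467.8077981121962, 193.71863936213816], [0.0, 0.0, 1.0]] [[-0.016, -0.9998, -0.0133, 21.9603], [0.9951, -0.0172, 0.0973, -596.138], [-0.0975, -0.0117, 0.9952, -1547.5581], [0.0, 0.0, 0.0, 1.0]] ['image', 'mtx', 'extrinsics']
wrist [[313.629148899455, 0.0, 254.53803403080778], [0.0, 313.629148899455, 194.10630812989265], [0.0, 0.0, 1.0]] [[0.369, 0.9294, -0.0025, -673.3054], [-0.8807, 0.3488, -0.3205, 42.1531], [-0.297, 0.1205, 0.9472, -379.9542], [0.0, 0.0, 0.0, 1.0]] ['image', 'mtx', 'extrinsics']
```

View pics/top0.png

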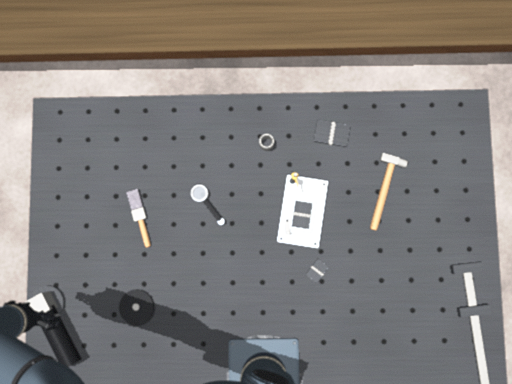

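View pics/side0.png

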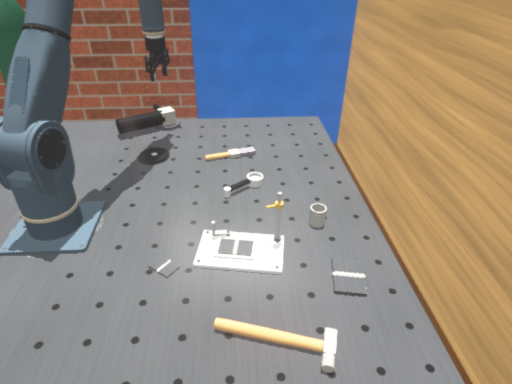

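View pics/wrist0.png

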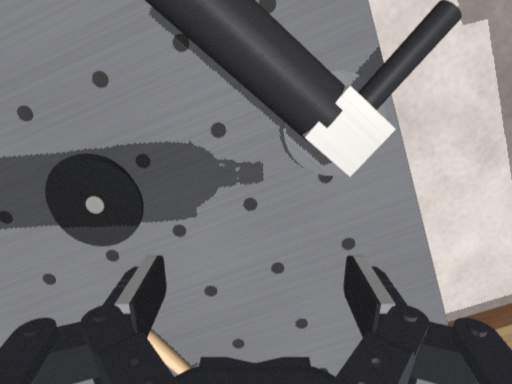

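The top view shows the holder at about (302,212) with the focus post at its upper-left corner (294,178). The loupe is at (200,193)-(222,222), the tube at (267,141), the brush at (140,218) and the hammer at (390,190). Spare coupons lie at (333,133) and (317,271). Next I'll enlarge the parts I need.

```bash
cat > h.py <<'E'
import numpy as np, cv2
from rig import readout, vision, arm
from scipy.spatial.transform import Rotation as R
def ray(d,u,v):
    K=d["mtx"];E=d["extrinsics"]
    c=np.array([(u-K[0,2])/K[0,0],-(v-K[1,2])/K[1,1],-1.0])
    Rm=E[:3,:3]; o=-Rm.T@E[:3,3]; return o,Rm.T@c
def plane(d,u,v,z):
    o,r=ray(d,u,v); return o+r*(z-o[2])/r[2]
def proj(d,p):
    E=d["extrinsics"];c=E[:3,:3]@np.asarray(p,float)+E[:3,3]
    K=d["mtx"];return np.array([K[0,0]*c[0]/-c[2]+K[0,2],K[1,1]*c[1]/c[2]*1+K[1,2]])
def tri(l):
    A=np.zeros((3,3));b=np.zeros(3)
    for o,r in l:
        r=r/np.linalg.norm(r);M=np.eye(3)-np.outer(r,r);A+=M;b+=M@o
    p=np.linalg.solve(A,b); return p,[np.linalg.norm((np.eye(3)-np.outer(r,r)/(r@r))@(p-o)) for o,r in l]
def crop(d,x0,y0,x1,y1,s,name):
    im=d["image"][y0:y1,x0:x1,::-1]; im=cv2.resize(im,None,fx=s,fy=s,interpolation=cv2.INTER_CUBIC)
    cv2.imwrite("pics/"+name,im)
def tool():
    s=readout.read_state(); return s,R.from_rotvec(s["tcp_rot"]).as_matrix()
E
python3 - <<'E'
from h import *
import pickle
t=vision.get_image("top");s=vision.get_image("side");pickle.dump((t,s),open("ts.pkl","wb"))
crop(t,265,160,345,260,6,"tc.png");crop(s,185,185,295,280,7,"sc.png");crop(t,180,175,240,235,8,"tl.png")
p=np.array([600,0,50.]);print(proj(t,p),proj(s,p),plane(t,*proj(t,p),50),readout.read_state()["time_s"])
E
```

```text
[260.6921631  191.97788922] [259.09183735 206.06152638] [6.00000000e+02 1.28785871e-13 5.00000000e+01] 0.25
```

View pics/tc.png

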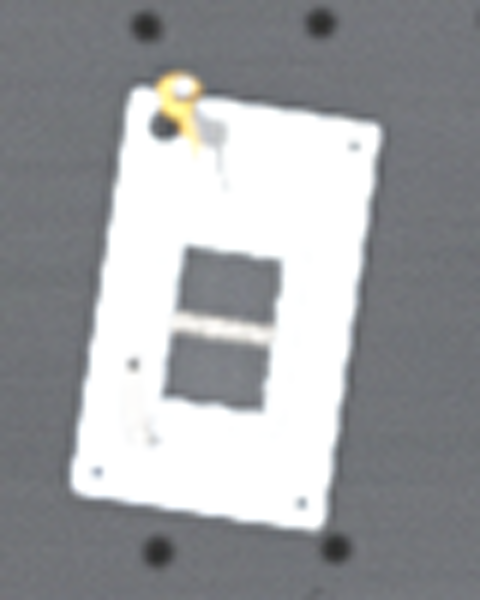

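View pics/sc.png

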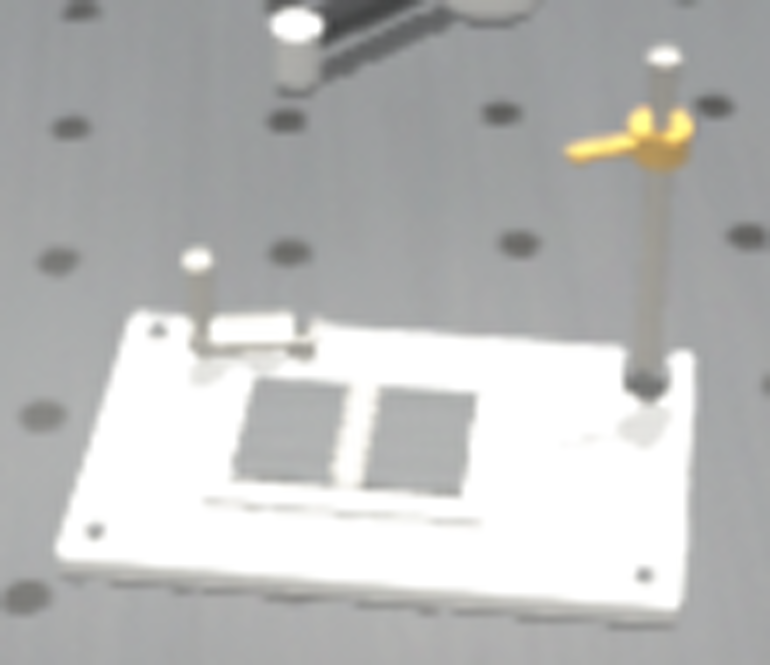

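View pics/tl.png

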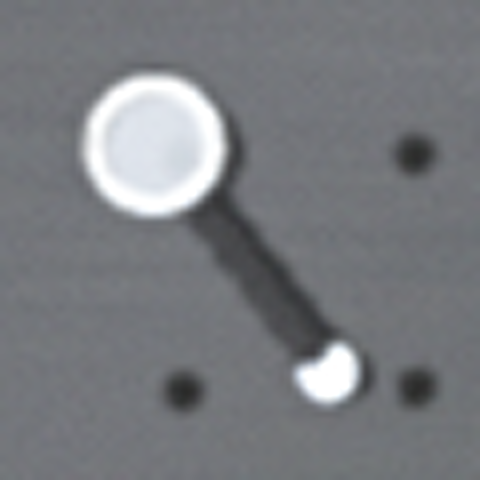

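```bash
python3 - <<'E'
from h import *
import pickle
t,s=pickle.load(open("ts.pkl","rb"))
g=t["image"].min(2); m=np.zeros_like(g); m[165:255,270:335]=(g[165:255,270:335]>165)*255
m=cv2.morphologyEx(m,cv2.MORPH_CLOSE,np.ones((5,5)))
c=max(cv2.findContours(m,cv2.RETR_EXTERNAL,cv2.CHAIN_APPROX_NONE)[0],key=cv2.contourArea)
b=cv2.boxPoints(cv2.minAreaRect(c)); print("box",b.round(1).tolist())
P=[plane(t,*p,12) for p in b]
for p in P: print(p.round(1))
def e(i,j): return np.linalg.norm(P[i]-P[j])
print(e(0,1),e(1,2))
cc=sum(P)/4
L=(P[1]-P[0]) if e(0,1)>e(1,2) else (P[2]-P[1]); L/=np.linalg.norm(L); 
if L[0]<0:L=-L
Y=np.array([-L[1],L[0],0]); O=cc-13*L; O[2]=0
print("holder yaw",np.arctan2(L[1],L[0]),"O",O)
H=lambda x,y,z:O+L*x+Y*y+np.array([0,0,z])
peg=plane(s,185+197/7,185+258/7,66.5); print("peg",peg, [(peg-O)@L,(peg-O)@Y])
piv=H(-28,48,30.5); print("pivot",piv, "proj top/side",proj(t,piv),proj(s,piv))
d=peg-piv; a=np.arctan2(d@Y,d@L); print("angle",a-np.pi, np.hypot(d@L,d@Y))
for n,p in dict(post=H(110,50,170),coupon=H(0,0,20)).items(): print(n,p,(proj(t,p)-[265,160])*6,(proj(s,p)-[185,185])*7)
w1=plane(t,265+222/6,160+327/6,23);w2=plane(s,185+355/7,185+435/7,23);print("weld",w1,w2)
ps=(185+572/7,185+152/7); pt=(265+194/6,160+153/6)
print("focus",tri([ray(s,*ps),ray(t,*pt)]))
lens=plane(t,180+155/8,175+143/8,30);butt=plane(t,180+328/8,175+371/8,30);print("lens,butt",lens,butt,np.linalg.norm(lens-butt))
E
```

```text
box [[276.0, 241.89999389648438], [286.70001220703125, 171.60000610351562], [329.20001220703125, 178.10000610351562], [318.5, 248.39999389648438]]
[433.8 -48.5  12. ]
[672.4 -89.9  12. ]
[ 647.6 -234.3   12. ]
[ 409.9 -191.    12. ]
242.2157904212795 146.54841999529899
holder yaw -0.17156027763425352 O [ 528.09381673 -138.69703415    0.        ]
peg [465.67089425 -88.83891464  66.5       ] [np.float64(-70.01830334229648), np.float64(38.469345317400766)]
pivot [508.69942461 -86.62153555  30.5       ] proj top/side [287.05942846 219.25375033] [229.16986715 230.91659414]
angle -6.060137810629085 43.08562630906271
post [ 645.0149687  -108.21024648  170.        ] [182.2236863  77.326256 ] [671.88671572  50.89357657]
coupon [ 528.09381673 -138.69703415   20.        ] [223.35644393 320.26395495] [362.81574088 426.63593596]
weld [ 524.16518898 -137.58990039   23.        ] [ 524.83969313 -146.63343706   23.        ]
focus (array([ 609.34308416, -116.13293264,  131.49929564]), [np.float64(0.8932951192577457), np.float64(0.8932951192578077)])
lens,butt [602.58115448 207.04435751  30.        ] [505.28403238 134.80400141  30.        ] 121.18332813915225
```

```bash
cat >> h.py <<'E'
def go(target,yaw_z=None):
    """print tool-frame shift (mm) to world TCP target and turn (deg, about tool axes) for jaw dir angle yaw_z with tool down"""
    s,Rm=tool(); d=Rm.T@(np.array(target)-s["tool_pos"]); print("t",s["time_s"],"pos",s["tool_pos"].round(1),"open",round(s["opening"],1),"F",s["contact_force"].round(1))
    print("tool-frame shift mm",d.round(1)); 
    if yaw_z is not None:
        best=None
        for a in (yaw_z,yaw_z+np.pi):
            z=np.array([np.cos(a),np.sin(a),0]);y=np.array([0,0,-1.]);x=np.cross(y,z)
            rv=R.from_matrix(Rm.T@np.c_[x,y,z]).as_rotvec(degrees=True)
            if best is None or np.linalg.norm(rv)<np.linalg.norm(best): best=rv
        print("turn deg (tool axes)",best.round(2))
    return Rm
E
python3 - <<'E'
from h import *
Rm=go([560,250,231],-0.17-np.pi/4)
print(Rm.round(3))
E
```

```text
t 0.25 pos [249.5 627.  230.9] open 85.3 F [ 0.5 -0.6 -0.8]
tool-frame shift mm [ 4.279e+02  1.000e-01 -2.355e+02]
turn deg (tool axes) [ 4.000e-02 -5.696e+01 -2.000e-02]
[[ 0.929 -0.     0.37 ]
 [-0.37  -0.001  0.929]
 [ 0.    -1.    -0.001]]
```

```bash
r='{"translation":[0.0357,0,-0.0196],"twist":[0,0,0],"fingers":1}'
python3 -m pendant '[{"translation":[0.0357,0,-0.0196],"twist":[0,0,0],"fingers":1},{"translation":[0.0357,0,-0.0196],"twist":[0,0,0],"fingers":1},{"translation":[0.0357,0,-0.0196],"twist":[0,0,0],"fingers":1},{"translation":[0.0357,0,-0.0196],"twist":[0,0,0],"fingers":1},{"translation":[0.0357,0,-0.0196],"twist":[0,0,0],"fingers":1}]'
python3 -m pendant '[{"translation":[0.0357,0,-0.0196],"twist":[0,0,0],"fingers":1},{"translation":[0.0357,0,-0.0196],"twist":[0,0,0],"fingers":1},{"translation":[0.0357,0,-0.0196],"twist":[0,0,0],"fingers":1},{"translation":[0.0357,0,-0.0196],"twist":[0,0,0],"fingers":1},{"translation":[0.0357,0,-0.0196],"twist":[0,0,0],"fingers":1}]'
python3 -m pendant '[{"translation":[0.0357,0,-0.0196],"twist":[0,0,0],"fingers":1},{"translation":[0.0357,0,-0.0196],"twist":[0,0,0],"fingers":1},{"translation":[0,0,0],"twist":[0,0,0],"fingers":1}]'
python3 -m pendant '[{"translation":[0,0,0],"twist":[0,-7,0],"fingers":1},{"translation":[0,0,0],"twist":[0,-7,0],"fingers":1},{"translation":[0,0,0],"twist":[0,-7,0],"fingers":1},{"translation":[0,0,0],"twist":[0,-7,0],"fingers":1},{"translation":[0,0,0],"twist":[0,-7,0],"fingers":1}]'
python3 -m pendant '[{"translation":[0,0,0],"twist":[0,-7,0],"fingers":1},{"translation":[0,0,0],"twist":[0,-7,0],"fingers":1},{"translation":[0,0,0],"twist":[0,-7,0],"fingers":1},{"translation":[0,0,0],"twist":[0,0,0],"fingers":1}]'
python3 - <<'E'
from h import *
Rm=go([440,-130,200],-0.93)
print(Rm.round(3))
d=vision.get_image("wrist");crop(d,0,0,512,384,1.5,"w1.png")
E
```

```text
time_s: 0.67
tool_pos: [380.1, 468.5, 231.3]
tcp_rot: [-1.55, 0.297, -0.297]
contact_force: [1.4, 1.5, -0.0]
opening: 85.5
time_s: 1.08
tool_pos: [509.8, 311.3, 231.4]
tcp_rot: [-1.55, 0.297, -0.297]
contact_force: [1.4, 0.5, 0.4]
opening: 85.4
time_s: 1.33
tool_pos: [566.3, 240.4, 231.4]
tcp_rot: [-1.553, 0.303, -0.31]
contact_force: [0.6, -1.3, 0.3]
opening: 85.2
time_s: 1.75
tool_pos: [560.5, 250.3, 231.2]
tcp_rot: [-1.563, -0.187, 0.187]
contact_force: [0.5, -0.0, -0.7]
opening: 85.6
time_s: 2.08
tool_pos: [560.6, 250.2, 231.2]
tcp_rot: [-1.518, -0.473, 0.473]
contact_force: [0.2, -0.6, 0.6]
opening: 85.5
t 2.0833 pos [560.6 250.2 231.2] open 85.5 F [ 0.2 -0.6  0.6]
tool-frame shift mm [-315.2   31.2 -244.4]
turn deg (tool axes) [-0.01 -2.1  -0.01]
[[ 0.823 -0.    -0.568]
 [ 0.568 -0.     0.823]
 [-0.    -1.     0.   ]]
```

View pics/w1.png

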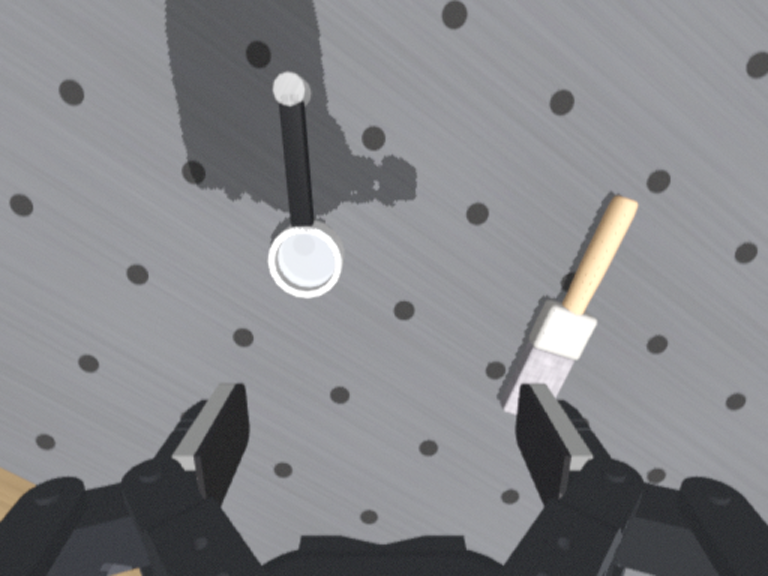

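The wrist view shows the loupe's lens at (305,262) and its butt at (289,88) in the 1.5x picture. The brush is at right, and the fingers are at the bottom.

```bash
python3 - <<'E'
from h import *
d=vision.get_image("wrist"); s,Rm=tool()
c=plane(d,256,192,20); print("centre offset in tool",(Rm.T@(c-s["tool_pos"])).round(1))
im=d["image"];g=im.min(2);m=np.zeros_like(g);m[30:210,160:240]=(g[30:210,160:240]>185)*255
cs=[c for c in cv2.findContours(m,cv2.RETR_EXTERNAL,cv2.CHAIN_APPROX_NONE)[0] if len(c)>25]
for c in cs:
    e=cv2.fitEllipse(c); print(e, plane(d,*e[0],30).round(1))
E
```

```text
centre offset in tool [ 33.3 211.2   1.3]
((203.00259399414062, 174.82504272460938), (46.57027053833008, 49.23996353149414), 115.56108856201172) [601.5 207.1  30. ]
((191.22412109375, 58.50698471069336), (18.30595588684082, 21.030691146850586), 101.02769470214844) [504.5 134.5  30. ]
```

```bash
python3 - <<'E'
from h import *
go([475,-90,220],-0.93)
E
python3 -m pendant '[{"translation":[-0.0265,0.0011,-0.0232],"twist":[0,-2.1,0],"fingers":1},{"translation":[-0.0265,0.0011,-0.0232],"twist":[0,0,0],"fingers":1},{"translation":[-0.0265,0.0011,-0.0232],"twist":[0,0,0],"fingers":1},{"translation":[-0.0265,0.0011,-0.0232],"twist":[0,0,0],"fingers":1},{"translation":[-0.0265,0.0011,-0.0232],"twist":[0,0,0],"fingers":1}]'
python3 -m pendant '[{"translation":[-0.0265,0.0011,-0.0232],"twist":[0,0,0],"fingers":1},{"translation":[-0.0265,0.0011,-0.0232],"twist":[0,0,0],"fingers":1},{"translation":[-0.0265,0.0011,-0.0232],"twist":[0,0,0],"fingers":1},{"translation":[-0.0265,0.0011,-0.0232],"twist":[0,0,0],"fingers":1},{"translation":[-0.0265,0.0011,-0.0232],"twist":[0,0,0],"fingers":1}]'
python3 - <<'E'
from h import *
go([475,-90,220],-0.93)
E
```

```text
t 2.1833 pos [560.6 250.2 231.2] open 85.6 F [-0.1 -0.6 -0.3]
tool-frame shift mm [-261.4   11.2 -233.9]
turn deg (tool axes) [-0.02 -2.67 -0.01]
time_s: 2.6
tool_pos: [521.0, 77.2, 225.8]
tcp_rot: [-1.514, -0.494, 0.494]
contact_force: [-0.5, -0.2, 0.8]
opening: 85.4
time_s: 3.02
tool_pos: [483.2, -94.9, 220.5]
tcp_rot: [-1.514, -0.494, 0.494]
contact_force: [-0.1, -0.8, 0.6]
opening: 85.6
t 3.0167 pos [483.2 -94.9 220.5] open 85.6 F [-0.1 -0.8  0.6]
tool-frame shift mm [-3.7  0.5  8.8]
turn deg (tool axes) [ 0.02 -0.57  0.02]
```

```bash
python3 - <<'E'
from h import *
import pickle
d=vision.get_image("wrist");s,Rm=tool();print(s["tool_pos"]);pickle.dump((d,s),open("w2.pkl","wb"));crop(d,0,0,512,384,1.5,"w2.png")
E
```

```text
[ 481.00038411 -102.90230205  220.15334454]
```

View pics/w2.png

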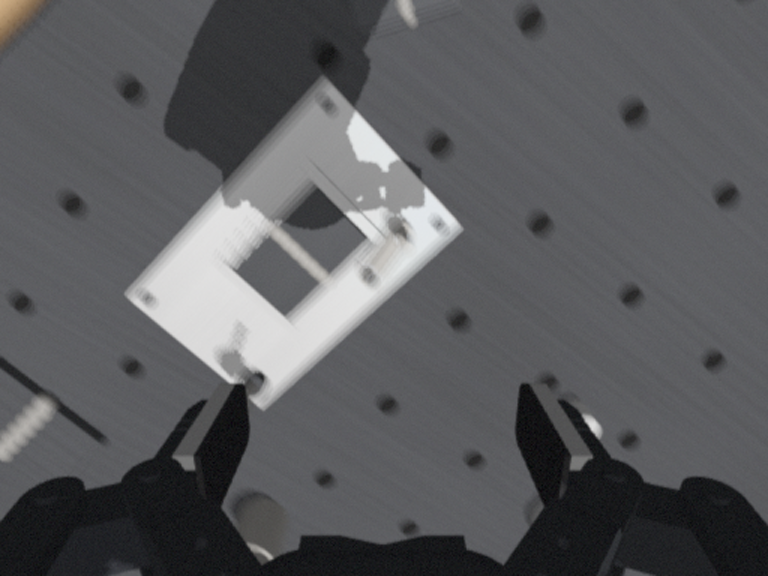

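```bash
python3 -m pendant '[{"translation":[0,0,0],"twist":[0,0,0],"fingers":1},{"translation":[0,0,0],"twist":[0,0,0],"fingers":1},{"translation":[0,0,0],"twist":[0,0,0],"fingers":1}]'; python3 - <<'E'
from h import *
import pickle
d=vision.get_image("wrist");s,Rm=tool();print(s["tool_pos"]);pickle.dump((d,s),open("w2.pkl","wb"));crop(d,70,40,320,290,3,"w3.png")
E
```

```text
time_s: 3.32
tool_pos: [484.1, -92.3, 220.4]
tcp_rot: [-1.513, -0.497, 0.496]
contact_force: [0.8, 0.5, -0.2]
opening: 85.8
[484.17384888 -92.04800779 220.3791495 ]
```

View pics/w3.png

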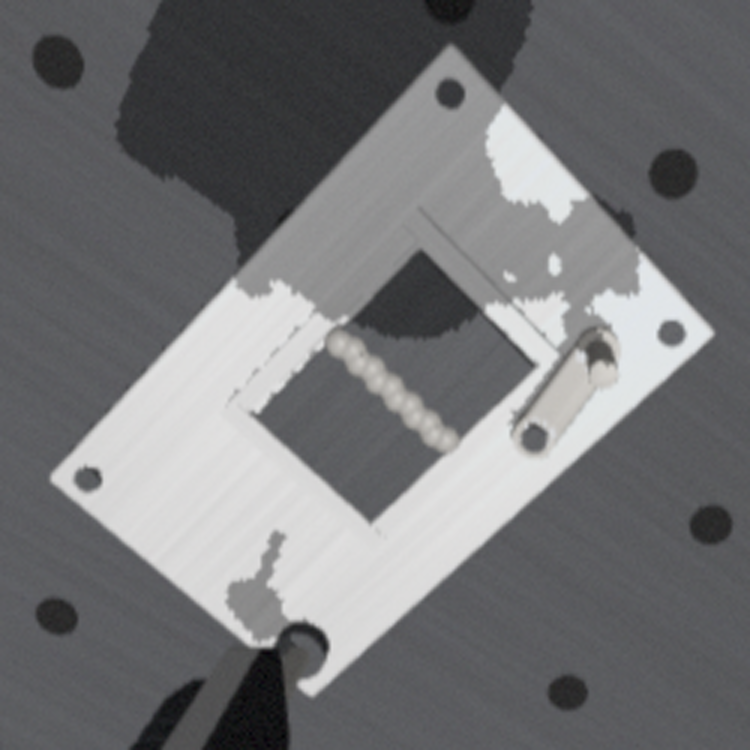

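```bash
python3 - <<'E'
from h import *
import pickle
d,s=pickle.load(open("w2.pkl","rb"))
f=lambda u,v,z:plane(d,70+u/3,40+v/3,z)
loc=np.array([[128,70],[128,-70],[-102,-70],[-102,70]],float)
W=np.array([f(312,695,12),f(50,478,12),f(450,42,12),f(713,332,12)])[:,:2]
print(W.round(1).tolist(),[np.linalg.norm(W[i]-W[i-1]).round(1) for i in range(4)])
a=loc-loc.mean(0);b=W-W.mean(0);th=np.arctan2((a[:,0]*b[:,1]-a[:,1]*b[:,0]).sum(),(a*b).sum())
c,sn=np.cos(th),np.sin(th);Rh=np.array([[c,-sn],[sn,c]]);O=W.mean(0)-Rh@loc.mean(0)
print("yaw",th,"O",O,"resid",(W-O-loc@Rh.T).round(1).tolist())
H=lambda x,y:(O+Rh@[x,y]).round(1)
piv=f(535,437,30.5);peg=f(605,370,66.5);pb=f(600,340,30.5)
for n,p in dict(piv=piv,peg=peg,pegfoot=pb,weld=f(393,388,23)).items(): print(n,p.round(1),"holder",(Rh.T@(p[:2]-O)).round(1))
print("piv model",H(-28,48),"post",H(110,50))
dd=Rh.T@(peg[:2]-H(-28,48));q=np.arctan2(dd[1],dd[0])+np.pi;q=(q+np.pi)%(2*np.pi)-np.pi;print("q",q,np.linalg.norm(dd))
for q in (q,0.5,0.8,1.1,1.4,1.571): print(round(q,2),(H(-28,48)+40*Rh@[-np.cos(q),-np.sin(q)]).round(1))
np.save("holder.npy",[th,*O])
go([*peg[:2],120],-0.84)
E
```

```text
[[658.7, -92.7], [635.8, -227.8], [411.9, -190.0], [435.8, -54.4]] [np.float64(226.2), np.float64(137.1), np.float64(227.0), np.float64(137.7)]
yaw -0.1694577496006671 O [ 522.72190741 -139.01867092] resid [[-2.0, -1.1], [-1.3, 1.8], [1.6, 0.8], [1.8, -1.5]]
piv [503.8 -86.9  30.5] holder [-27.4  48.2]
peg [462.9 -88.1  66.5] holder [-67.5  40.1]
pegfoot [460.9 -89.5  30.5] holder [-69.3  38.3]
weld [ 521.6 -139.1   23. ] holder [-1.1 -0.3]
piv model [503.2 -87. ] post [ 639.6 -108.3]
q 0.19636497317132573 40.274151862654215
0.2 [463.2 -88.1]
0.5 [ 465.4 -100. ]
0.8 [ 470.9 -110.6]
1.1 [ 479.3 -119.1]
1.4 [ 489.9 -124.7]
1.57 [ 496.5 -126.4]
t 3.3667 pos [484.2 -92.  220.4] open 85.3 F [ 0.3  0.7 -0.1]
tool-frame shift mm [-14.8 100.4  15.8]
turn deg (tool axes) [-0.01 -5.44  0.03]
```

Candidates, by pixel:
- **Peg:** the turnbutton peg (side 213,222) or the focus post (side 280,195). The peg is on the flat bar next to the nest.
- **Coupon:** nest (top 302,214), large spare (333,133) or small spare (317,271). The job coupon is the middle-sized one in the nest.
- **Loupe:** loupe (top 200,193 to 222,222), black disc (136,308) or black torch-like body (55,330). Only the first has a lens ring, a handle and a butt.

The crop w3 confirms the turnbutton: pivot at (535,437), peg top at (605,370), q about 0.20.

```bash

python3 -m pendant '[{"translation":[0,0.03,0],"twist":[0,-5.4,0],"fingers":1},{"translation":[0,0,0],"twist":[0,0,0],"fingers":1}]'; python3 - <<'E'
from h import *
go([463,-88,42],-0.84)
E
```

```text
time_s: 3.53
tool_pos: [482.3, -91.9, 187.3]
tcp_rot: [-1.491, -0.572, 0.578]
contact_force: [-0.6, 0.7, -0.5]
opening: 85.4
t 3.5333 pos [482.3 -91.9 187.3] open 85.4 F [-0.6  0.7 -0.5]
tool-frame shift mm [-11.3 145.4  15.3]
turn deg (tool axes) [-0.21  0.26 -0.15]
```

```bash

python3 -m pendant '[{"translation":[-0.006,0,0.008],"twist":[0,0,0],"fingers":1},{"translation":[-0.006,0.02,0.008],"twist":[0,0,0],"fingers":1},{"translation":[0,0.03,0],"twist":[0,0,0],"fingers":0.7},{"translation":[0,0.03,0],"twist":[0,0,0],"fingers":0.7},{"translation":[0,0,0],"twist":[0,0,0],"fingers":0.7}]'
python3 -m pendant '[{"translation":[0,0,0],"twist":[0,0,0],"fingers":0.7},{"translation":[0,0,0],"twist":[0,0,0],"fingers":0.7}]'; python3 - <<'E'
from h import *
go([463,-88,42],-0.84)
d=vision.get_image("wrist");crop(d,56,0,456,384,1.5,"w4.png")
E
```

```text
time_s: 3.95
tool_pos: [461.5, -88.7, 107.7]
tcp_rot: [-1.492, -0.565, 0.573]
contact_force: [-0.3, -0.3, 0.8]
opening: 60.0
time_s: 4.12
tool_pos: [464.9, -89.3, 112.0]
tcp_rot: [-1.495, -0.571, 0.569]
contact_force: [0.8, -0.8, 1.1]
opening: 59.5
t 4.1167 pos [464.9 -89.3 112. ] open 59.5 F [ 0.8 -0.8  1.1]
tool-frame shift mm [-0.6 70.   2.3]
turn deg (tool axes) [ 0.06 -0.12  0.05]
```

View pics/w4.png

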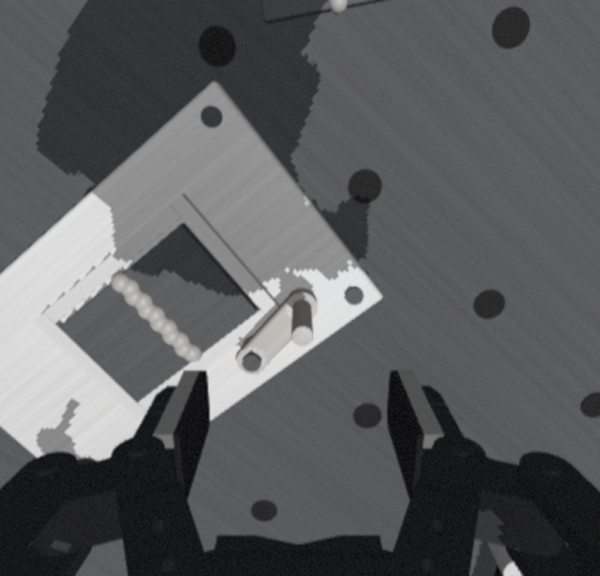

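The peg top, at (303,336), sits midway between the fingers.

```bash

python3 - <<'E'
from h import *
d=vision.get_image("wrist");p=plane(d,56+303/1.5,337/1.5,66.5);print(p)
go([p[0],p[1],42],-0.84)
E
```

```text
[464.84037711 -87.5183863   66.5       ]
t 4.2167 pos [465.3 -89.6 112.2] open 60.0 F [-0.3 -1.5 -0.9]
tool-frame shift mm [ 0.9 70.2  2. ]
turn deg (tool axes) [ 0.13 -0.11  0.1 ]
```

```bash

python3 -m pendant '[{"translation":[0,0.02,0.001],"twist":[0,0,0],"fingers":0.7},{"translation":[0,0.025,0.001],"twist":[0,0,0],"fingers":0.7},{"translation":[0,0.025,0],"twist":[0,0,0],"fingers":0.7},{"translation":[0,0,0],"twist":[0,0,0],"fingers":0.3},{"translation":[0,0,0],"twist":[0,0,0],"fingers":0.2}]' 20
python3 -m pendant '[{"translation":[0,0,0],"twist":[0,0,0],"fingers":0.19},{"translation":[0,0,0],"twist":[0,0,0],"fingers":0.17},{"translation":[0,0,0],"twist":[0,0,0],"fingers":0.17},{"translation":[0,0,0],"twist":[0,0,0],"fingers":0.17}]' 20
python3 - <<'E'
from h import *
go([464,-90,42],-0.84)
d=vision.get_image("wrist");crop(d,106,84,406,384,2,"w5.png")
E
```

```text
time_s: 4.63
tool_pos: [462.8, -88.1, 40.8]
tcp_rot: [-1.494, -0.57, 0.571]
contact_force: [0.5, -0.2, 0.4]
opening: 36.8
time_s: 4.97
tool_pos: [463.4, -88.2, 41.3]
tcp_rot: [-1.495, -0.572, 0.569]
contact_force: [-0.3, -0.3, 0.1]
opening: 14.7
t 4.9667 pos [463.4 -88.2  41.3] open 14.7 F [-0.3 -0.3  0.1]
tool-frame shift mm [-0.8 -0.6 -1.7]
turn deg (tool axes) [ 0.08 -0.09  0.07]
```

View pics/w5.png

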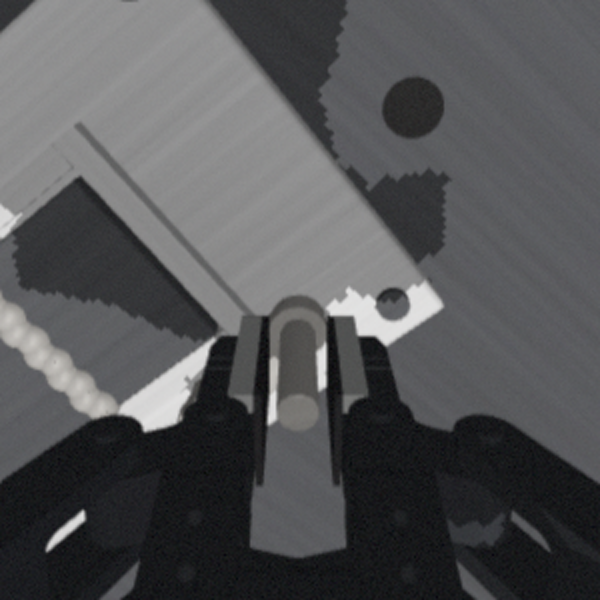

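The peg is caged between the pads at (297,370). Next I work out the arc waypoints in tool axes.

```bash

python3 - <<'E'
from h import *
th,ox,oy=np.load("holder.npy");s,Rm=tool()
P=lambda q:np.array([ox+np.cos(th)*-28-np.sin(th)*48+40*-np.cos(q+th),oy+np.sin(th)*-28+np.cos(th)*48-40*np.sin(q+th),41.5])
p=np.array([463.4,-88.2,41.5])
for q in np.r_[0.2:1.61:0.1]:
    n=P(q);print(round(q,2),n.round(1),(Rm.T@(n-p)).round(1));p=n
E
```

```text
0.2 [463.2 -88.2  41.5] [-0.1 -0.   0.1]
0.3 [463.6 -92.2  41.5] [-2.4  0.  -3.2]
0.4 [464.3 -96.1  41.5] [-2.1  0.  -3.4]
0.5 [ 465.4 -100.    41.5] [-1.7  0.  -3.6]
0.6 [ 466.9 -103.7   41.5] [-1.4  0.  -3.8]
0.7 [ 468.7 -107.2   41.5] [-1.   0.  -3.9]
0.8 [ 470.9 -110.6   41.5] [-0.6  0.  -4. ]
0.9 [ 473.4 -113.7   41.5] [-0.2  0.  -4. ]
1.0 [ 476.2 -116.5   41.5] [ 0.2  0.  -4. ]
1.1 [ 479.3 -119.1   41.5] [ 0.6  0.  -4. ]
1.2 [ 482.6 -121.3   41.5] [ 1.   0.  -3.9]
1.3 [ 486.2 -123.2   41.5] [ 1.4  0.  -3.8]
1.4 [ 489.9 -124.7   41.5] [ 1.7  0.  -3.6]
1.5 [ 493.7 -125.8   41.5] [ 2.1  0.  -3.4]
1.6 [ 497.6 -126.6   41.5] [ 2.4  0.  -3.2]
```

```bash

python3 -m pendant '[{"translation":[-0.0024,0,-0.0032],"twist":[0,0,0],"fingers":0.17},{"translation":[-0.0021,0,-0.0034],"twist":[0,0,0],"fingers":0.17},{"translation":[-0.0017,0,-0.0036],"twist":[0,0,0],"fingers":0.17},{"translation":[-0.0014,0,-0.0038],"twist":[0,0,0],"fingers":0.17},{"translation":[-0.001,0,-0.0039],"twist":[0,0,0],"fingers":0.17}]' 20
python3 -m pendant '[{"translation":[-0.0006,0,-0.004],"twist":[0,0,0],"fingers":0.17},{"translation":[-0.0002,0,-0.004],"twist":[0,0,0],"fingers":0.17},{"translation":[0.0002,0,-0.004],"twist":[0,0,0],"fingers":0.17},{"translation":[0.0006,0,-0.004],"twist":[0,0,0],"fingers":0.17},{"translation":[0.001,0,-0.0039],"twist":[0,0,0],"fingers":0.17}]'
python3 - <<'E'
from h import *
go([482.6,-121.3,41.5],-0.84)
d=vision.get_image("wrist");crop(d,106,84,406,384,2,"w6.png")
E
```

```text
time_s: 5.43
tool_pos: [465.2, -107.0, 40.0]
tcp_rot: [-1.492, -0.567, 0.575]
contact_force: [-9.1, 4.1, 5.2]
opening: 14.5
time_s: 5.85
tool_pos: [478.6, -121.7, 39.5]
tcp_rot: [-1.492, -0.565, 0.575]
contact_force: [-7.5, 1.5, -0.1]
opening: 14.6
t 5.85 pos [ 478.6 -121.7   39.5] open 14.6 F [-7.5  1.5 -0.1]
tool-frame shift mm [ 3.2 -2.  -2.3]
turn deg (tool axes) [-0.29 -0.11 -0.29]
```

View pics/w6.png

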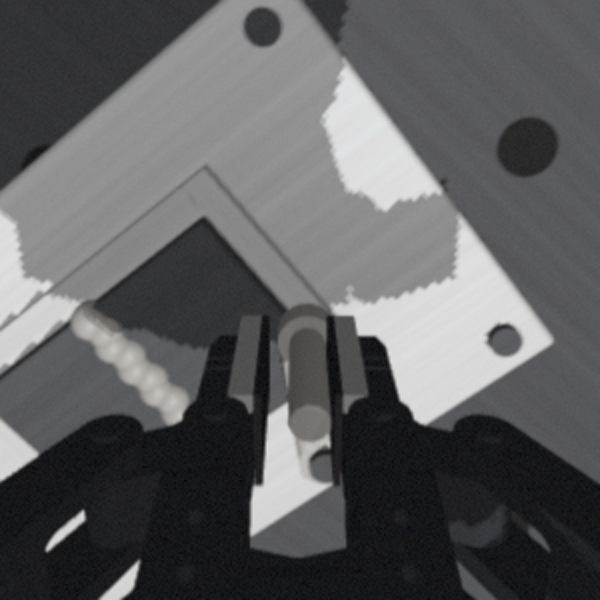

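The peg is following, now at (310,380) against the trailing pad. I'll continue to the stop.

```bash

python3 -m pendant '[{"translation":[0.0014,0,-0.0038],"twist":[0,0,0],"fingers":0.17},{"translation":[0.0017,0,-0.0036],"twist":[0,0,0],"fingers":0.17},{"translation":[0.0021,0,-0.0034],"twist":[0,0,0],"fingers":0.17},{"translation":[0.0018,0,-0.0025],"twist":[0,0,0],"fingers":0.17},{"translation":[0,0,0],"twist":[0,0,0],"fingers":0.17}]'
python3 -m pendant '[{"translation":[0.0008,0,-0.001],"twist":[0,0,0],"fingers":0.17},{"translation":[0.0008,0,-0.001],"twist":[0,0,0],"fingers":0.17},{"translation":[0,0,0],"twist":[0,0,0],"fingers":0.17}]'
python3 - <<'E'
from h import *
go([497.6,-126.6,41.5],-0.84)
d=vision.get_image("wrist");crop(d,106,84,406,384,2,"w7.png")
E
```

```text
time_s: 6.32
tool_pos: [495.1, -127.1, 39.8]
tcp_rot: [-1.493, -0.568, 0.572]
contact_force: [-3.3, 0.6, -0.7]
opening: 14.9
time_s: 6.57
tool_pos: [498.8, -127.1, 40.2]
tcp_rot: [-1.494, -0.57, 0.571]
contact_force: [-3.2, -0.0, -0.5]
opening: 14.8
t 6.5667 pos [ 498.8 -127.1   40.2] open 14.8 F [-3.2 -0.  -0.5]
tool-frame shift mm [-0.6 -1.3  1.2]
turn deg (tool axes) [-0.02 -0.08 -0.02]
```

View pics/w7.png

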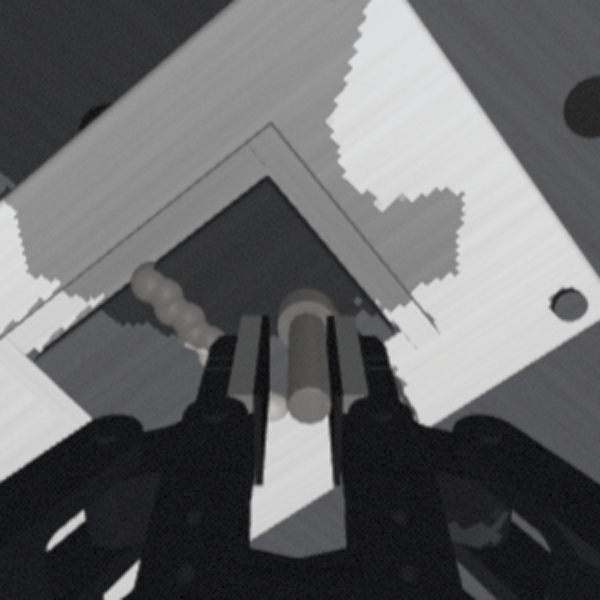

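```bash

python3 -m pendant '[{"translation":[0.001,0,-0.001],"twist":[0,0,0],"fingers":0.17},{"translation":[0.001,0,-0.001],"twist":[0,0,0],"fingers":0.17},{"translation":[0,0,0],"twist":[0,0,0],"fingers":0.17},{"translation":[0,0,0],"twist":[0,0,0],"fingers":0.17}]'

```

```text
time_s: 6.95
tool_pos: [500.9, -126.9, 40.2]
tcp_rot: [-1.494, -0.569, 0.572]
contact_force: [-5.8, 2.2, 0.4]
opening: 14.6
```

```bash

python3 -m pendant '[{"translation":[0,0,0],"twist":[0,0,0],"fingers":0.5},{"translation":[0,-0.003,0],"twist":[0,0,0],"fingers":0.5},{"translation":[0,-0.035,0],"twist":[0,0,0],"fingers":0.6},{"translation":[0,-0.04,0],"twist":[0,0,0],"fingers":1},{"translation":[0,-0.04,0],"twist":[0,0,0],"fingers":1}]'
python3 -m pendant '[{"translation":[-0.02,-0.04,0],"twist":[0,0,0],"fingers":1},{"translation":[-0.02,-0.03,0],"twist":[0,0,0],"fingers":1},{"translation":[0,0,0],"twist":[0,0,0],"fingers":1},{"translation":[0,0,0],"twist":[0,0,0],"fingers":1},{"translation":[0,0,0],"twist":[0,0,0],"fingers":1}]'
python3 - <<'E'
from h import *
import pickle
d=vision.get_image("wrist");s,Rm=tool();pickle.dump((d,s),open("w8.pkl","wb"));print(s["tool_pos"])
crop(d,0,0,512,384,1.5,"w8.png")
E
```

```text
time_s: 7.37
tool_pos: [502.2, -127.0, 160.0]
tcp_rot: [-1.494, -0.571, 0.57]
contact_force: [1.0, -0.9, 0.7]
opening: 73.4
time_s: 7.78
tool_pos: [473.5, -152.8, 225.8]
tcp_rot: [-1.495, -0.572, 0.569]
contact_force: [-0.8, 0.5, 0.4]
opening: 85.2
[ 473.26041539 -152.36958884  225.05394447]
```

View pics/w8.png

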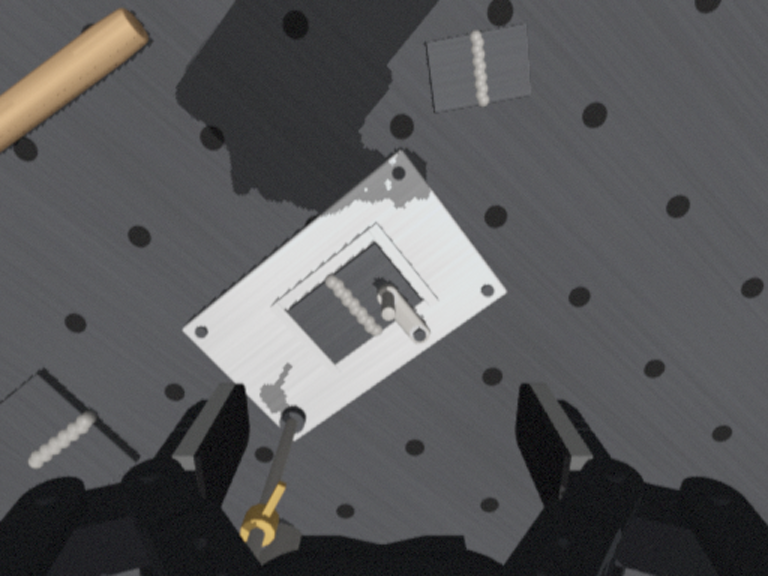

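The turnbutton now lies across the coupon's edge: pivot at (420,334), peg top at (387,312). The pointer tip is visible at (281,487). I'll measure angle, weld and tip height from this view together with the fixed cameras.

```bash

python3 - <<'E'
from h import *
import pickle
d=vision.get_image("wrist");t=vision.get_image("top");s=vision.get_image("side");st,Rm=tool();pickle.dump((d,t,s,st),open("w9.pkl","wb"));print(st["tool_pos"],st["time_s"])
crop(d,110,140,310,384,3,"w9.png");crop(t,280,168,310,193,20,"t9.png");crop(s,255,185,295,215,18,"s9.png")
E
```

```text
[ 472.98099136 -152.24597388  224.46153131] 7.9833
```

View pics/w9.png

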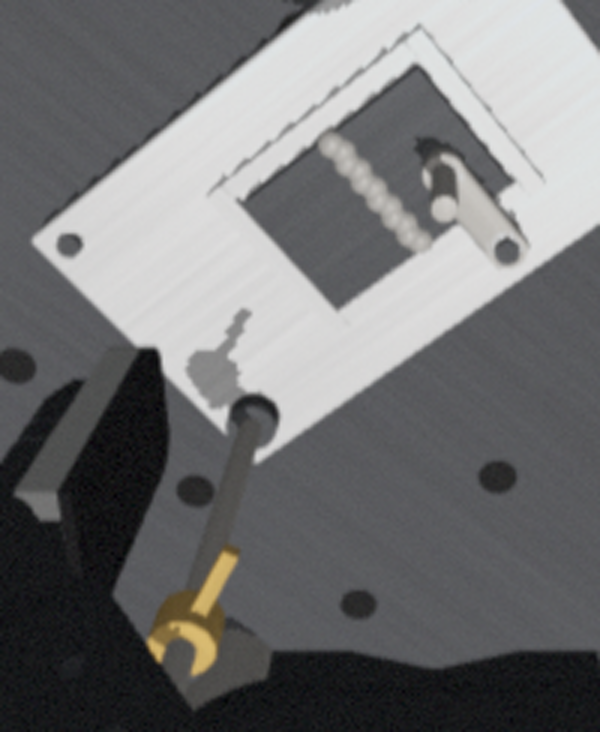

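View pics/t9.png

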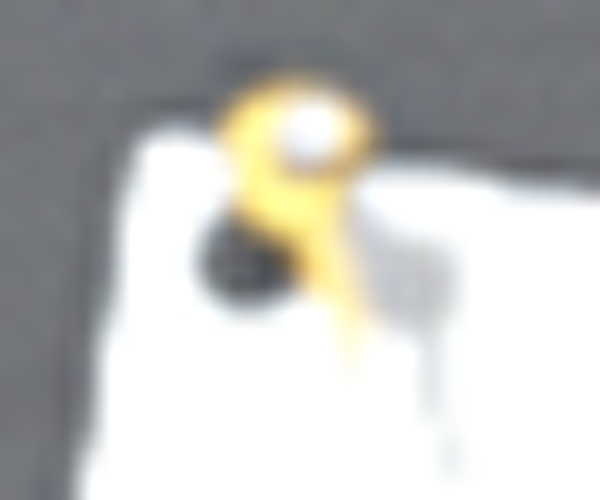

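View pics/s9.png

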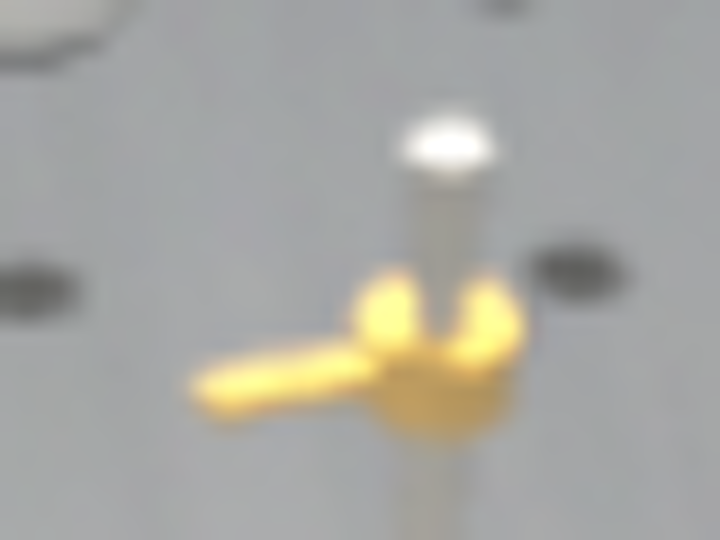

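```bash

python3 - <<'E'
from h import *
import pickle
d,t,s,st=pickle.load(open("w9.pkl","rb"))
W=lambda u,v:(110+(u+.5)/3-.5,140+(v+.5)/3-.5)
T=lambda u,v:(280+(u+.5)/20-.5,168+(v+.5)/20-.5)
S=lambda u,v:(255+(u+.5)/18-.5,185+(v+.5)/18-.5)
rw,rt,rs=ray(d,*W(230,551)),ray(t,*T(350,365)),ray(s,*S(205,390))
for n,l in dict(all=[rw,rt,rs],ws=[rw,rs],wt=[rw,rt],ts=[rt,rs]).items():
    p,e=tri(l);print(n,p.round(1),np.round(e,1))
th,ox,oy=np.load("holder.npy");c,sn=np.cos(th),np.sin(th);Rh=np.array([[c,-sn],[sn,c]]);O=np.array([ox,oy])
print("post top: wrist-free tri",tri([ray(t,*T(313,132)),ray(s,*S(448,147))]))
for n,r in dict(w=rw,s=rs,t=rt).items():  # height where ray is 36 mm from post axis
    post=O+Rh@[110,50]
    z=np.arange(100,150,.5);pp=[r[0]+r[1]*(k-r[0][2])/r[1][2] for k in z];dd=[np.hypot(*(q[:2]-post)) for q in pp];
    print(n,[(z[i],pp[i][:2].round(1),round(dd[i],1), round(np.hypot(*(pp[i][:2]-O)),1)) for i in range(40,80,6)])
w=plane(d,*W(376,193),22);print("weld wrist",w, "top", plane(t,265+222.5/6-.5,160+327.5/6-.5,22))
piv=plane(d,*W(508,250),30.5);peg=plane(d,*W(444,209),66.5)
print(piv,peg,(Rh.T@(piv[:2]-O)).round(1),(Rh.T@(peg[:2]-O)).round(1)); v=Rh.T@(peg-piv)[:2];print("q",np.arctan2(v[1],v[0])+np.pi)
E
```

```text
all [ 607.6 -116.   131.3] [2.3 2.  1.8]
ws [ 605.4 -118.3  133.6] [1.2 1.2]
wt [ 610.2 -115.9  125.8] [0.3 0.3]
ts [ 607.9 -115.   132.5] [1.4 1.4]
post top: wrist-free tri (array([ 641.25391565, -107.61546886,  168.45564014]), [np.float64(0.1438920545563514), np.float64(0.14389205455625023)])
w [(np.float64(120.0), array([ 615.2, -113.9]), np.float64(25.0), np.float64(95.8)), (np.float64(123.0), array([ 612.7, -115.1]), np.float64(27.7), np.float64(93.1)), (np.float64(126.0), array([ 610.2, -116.2]), np.float64(30.4), np.float64(90.4)), (np.float64(129.0), array([ 607.8, -117.4]), np.float64(33.1), np.float64(87.8)), (np.float64(132.0), array([ 605.3, -118.5]), np.float64(35.8), np.float64(85.1)), (np.float64(135.0), array([ 602.8, -119.7]), np.float64(38.5), np.float64(82.4)), (np.float64(138.0), array([ 600.3, -120.8]), np.float64(41.2), np.float64(79.7))]
s [(np.float64(120.0), array([608.5, -98. ]), np.float64(32.7), np.float64(95.1)), (np.float64(123.0), array([ 608. , -102.1]), np.float64(32.2), np.float64(92.9)), (np.float64(126.0), array([ 607.5, -106.3]), np.float64(32.1),
[... 461 characters left out ...]
610.4, -115.8]), np.float64(30.2), np.float64(90.7)), (np.float64(126.0), array([ 610. , -115.6]), np.float64(30.5), np.float64(90.4)), (np.float64(129.0), array([ 609.7, -115.4]), np.float64(30.7), np.float64(90.1)), (np.float64(132.0), array([ 609.3, -115.1]), np.float64(31.0), np.float64(89.8)), (np.float64(135.0), array([ 609. , -114.9]), np.float64(31.3), np.float64(89.6)), (np.float64(138.0), array([ 608.6, -114.7]), np.float64(31.6), np.float64(89.3))]
weld wrist [ 522.59118336 -139.37925936   22.        ] top [ 525.64358246 -136.3075061    22.        ]
[503.5268743  -87.42646563  30.5       ] [ 497.16728306 -127.17392264   66.5       ] [-27.6  47.6] [-27.2   7.4]
q 1.5815988604039537
```

Turnbutton q is about 1.58, so it's at its stop. The weld is near (523,-139) and the tip height near 133 mm (132 to 134 across the views). Now for the loupe.

```bash
python3 - <<'E'
from h import *
Rm=go([549.7,168.2,140],-0.929);print(Rm.round(3))
E
```

```text
t 7.9833 pos [ 473.  -152.2  224.5] open 85.7 F [ 0.2 -0.7 -0.6]
tool-frame shift mm [271.   84.6 187.3]
turn deg (tool axes) [-0.1   5.08 -0.05]
[[ 0.745 -0.002 -0.667]
 [ 0.667  0.001  0.745]
 [-0.001 -1.     0.002]]
```

```bash

python3 -m pendant '[{"translation":[0.0301,0,0.0208],"twist":[0,0,0],"fingers":1},{"translation":[0.0301,0,0.0208],"twist":[0,0,0],"fingers":1},{"translation":[0.0301,0,0.0208],"twist":[0,0,0],"fingers":1},{"translation":[0.0301,0,0.0208],"twist":[0,0,0],"fingers":1},{"translation":[0.0301,0,0.0208],"twist":[0,0,0],"fingers":1}]'
python3 -m pendant '[{"translation":[0.0301,0.01,0.0208],"twist":[0,0,0],"fingers":1},{"translation":[0.0301,0.02,0.0208],"twist":[0,0,0],"fingers":1},{"translation":[0.0301,0.02,0.0208],"twist":[0,0,0],"fingers":1},{"translation":[0.0301,0.02,0.0208],"twist":[0,0,0],"fingers":1},{"translation":[0,0.014,0],"twist":[0,5,0],"fingers":1}]'
python3 -m pendant '[{"translation":[0,0,0],"twist":[0,0,0],"fingers":1},{"translation":[0,0,0],"twist":[0,0,0],"fingers":1},{"translation":[0,0,0],"twist":[0,0,0],"fingers":1}]'
python3 - <<'E'
from h import *
import pickle
d=vision.get_image("wrist");pickle.dump(d,open("w10.pkl","wb"))
crop(d,0,0,512,384,1.5,"w10.png");go([549.7,168.2,6],-0.929)
E
```

```text
time_s: 8.4
tool_pos: [515.9, 27.1, 224.7]
tcp_rot: [-1.494, -0.57, 0.572]
contact_force: [1.1, -0.2, -0.2]
opening: 85.4
time_s: 8.82
tool_pos: [549.8, 176.6, 138.9]
tcp_rot: [-1.505, -0.511, 0.511]
contact_force: [-0.0, 1.3, -0.0]
opening: 85.1
time_s: 9.07
tool_pos: [550.3, 166.1, 141.8]
tcp_rot: [-1.512, -0.503, 0.504]
contact_force: [0.2, -0.8, -0.2]
opening: 85.2
t 9.1167 pos [550.6 166.  142.3] open 85.2 F [ 0.1  0.3 -0.1]
tool-frame shift mm [  0.5 136.3   2.5]
turn deg (tool axes) [0.05 0.04 0.02]
```

View pics/w10.png

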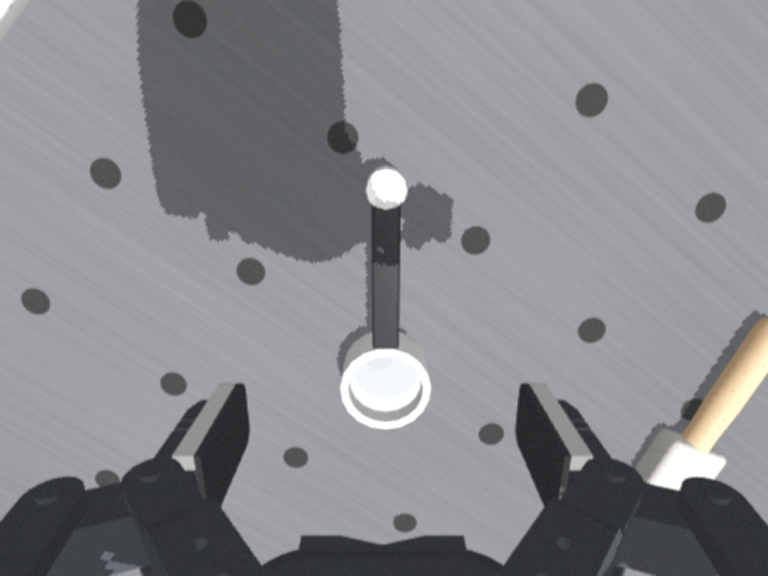

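```bash
python3 - <<'E'
from h import *
import pickle
d=pickle.load(open("w10.pkl","rb"));t=pickle.load(open("ts.pkl","rb"))[0]
g=d["image"].min(2);m=np.zeros_like(g);m[105:290,220:295]=(g[105:290,220:295]>205)*255
for c in cv2.findContours(m,cv2.RETR_EXTERNAL,cv2.CHAIN_APPROX_NONE)[0]:
    if len(c)>25: e=cv2.fitEllipse(c);print(e,plane(d,*e[0],30).round(1))
for p in ((137,192),(140,215),(148,245)): print("brush",plane(t,*p,10).round(0))
s,Rm=tool();print(Rm.round(3))
E
```

```text
((256.6031494140625, 258.8629455566406), (52.6815185546875, 59.42216110229492), 88.54791259765625) [601.3 206.1  30. ]
((257.52301025390625, 124.71643829345703), (23.888273239135742, 26.19283103942871), 95.7126235961914) [504.6 134.1  30. ]
brush [611. 424.  10.]
brush [532. 413.  10.]
brush [430. 385.  10.]
[[ 0.801  0.001 -0.599]
 [ 0.599 -0.     0.801]
 [ 0.    -1.    -0.001]]
```

```bash

python3 -m pendant '[{"translation":[0,0.03,0.001],"twist":[0,0,0],"fingers":1},{"translation":[0,0.035,0.001],"twist":[0,0,0],"fingers":1},{"translation":[0,0.03,0],"twist":[0,0,0],"fingers":0.7},{"translation":[0,0.025,0],"twist":[0,0,0],"fingers":0.6},{"translation":[0,0.01,0],"twist":[0,0,0],"fingers":0.5}]'
python3 -m pendant '[{"translation":[0,0,0],"twist":[0,0,0],"fingers":0.4},{"translation":[0,0,0],"twist":[0,0,0],"fingers":0.35},{"translation":[0,0,0],"twist":[0,0,0],"fingers":0.3}]'
python3 - <<'E'
from h import *
d=vision.get_image("wrist");crop(d,106,84,406,384,2,"w11.png");go([549.5,168,6],-0.929)
E
```

```text
time_s: 9.53
tool_pos: [548.2, 167.1, 9.7]
tcp_rot: [-1.512, -0.5, 0.504]
contact_force: [-0.7, -0.5, 0.2]
opening: 51.6
time_s: 9.78
tool_pos: [550.2, 168.8, 13.5]
tcp_rot: [-1.512, -0.505, 0.5]
contact_force: [-0.5, 1.3, -0.5]
opening: 25.5
t 9.8333 pos [550.3 168.9  13.5] open 25.3 F [ 0.1 -0.3 -0.1]
tool-frame shift mm [-1.2  7.5 -0.2]
turn deg (tool axes) [0.06 0.   0.17]
```

View pics/w11.png

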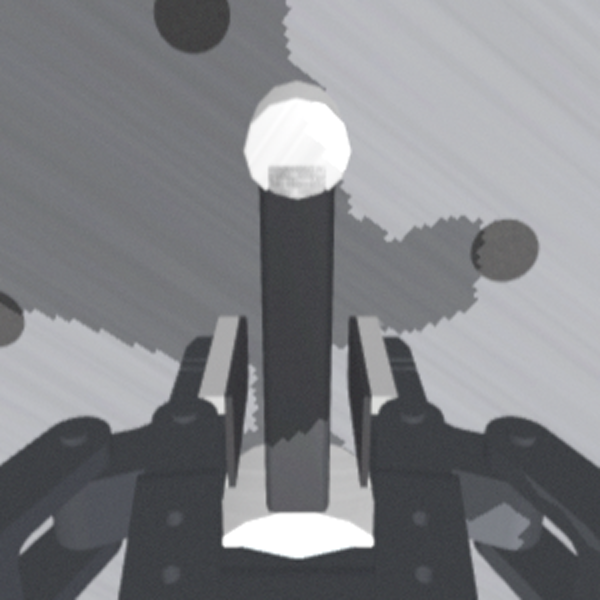

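```bash

python3 -m pendant '[{"translation":[-0.001,0.007,0],"twist":[0,0,0],"fingers":0.3},{"translation":[0,0,0],"twist":[0,0,0],"fingers":0.2},{"translation":[0,0,0],"twist":[0,0,0],"fingers":0},{"translation":[0,0,0],"twist":[0,0,0],"fingers":0},{"translation":[0,0,0],"twist":[0,0,0],"fingers":0}]' 60
python3 -m pendant '[{"translation":[0,0,0],"twist":[0,0,0],"fingers":0},{"translation":[0,0,0],"twist":[0,0,0],"fingers":0},{"translation":[0,0,0],"twist":[0,0,0],"fingers":0}]' 60
python3 - <<'E'
from h import *
s,_=tool();print(s["opening"],s["tool_pos"])
E
```

```text
time_s: 10.25
tool_pos: [548.2, 168.0, 4.9]
tcp_rot: [-1.512, -0.503, 0.503]
contact_force: [0.2, -1.6, 5.5]
opening: 14.8
time_s: 10.5
tool_pos: [548.2, 168.0, 4.9]
tcp_rot: [-1.512, -0.503, 0.503]
contact_force: [-0.6, -2.3, 5.9]
opening: 15.4
15.445698222861482 [548.18569287 168.02135844   4.92619904]
```

```bash

python3 -m pendant '[{"translation":[0,-0.005,0],"twist":[0,0,0],"fingers":0},{"translation":[0,-0.015,0],"twist":[0,0,0],"fingers":0},{"translation":[0,-0.02,0],"twist":[0,0,0],"fingers":0},{"translation":[0,-0.03,0],"twist":[0,0,0],"fingers":0},{"translation":[0,-0.03,0],"twist":[0,0,0],"fingers":0}]'
python3 -m pendant '[{"translation":[0,-0.03,0],"twist":[0,0,0],"fingers":0},{"translation":[0,-0.02,0],"twist":[0,0,0],"fingers":0},{"translation":[0,0,0],"twist":[0,0,0],"fingers":0},{"translation":[0,0,0],"twist":[0,0,0],"fingers":0},{"translation":[0,0,0],"twist":[0,0,0],"fingers":0}]'
python3 - <<'E'
from h import *
import pickle
d=vision.get_image("wrist");s=vision.get_image("side");st,Rm=tool();pickle.dump((d,s,st),open("w12.pkl","wb"))
crop(d,56,0,456,384,1.5,"w12.png");crop(s,185,110,305,200,6,"s12.png")
go([471,-177.5,143],-0.929)
E
```

```text
time_s: 10.92
tool_pos: [547.3, 168.1, 105.2]
tcp_rot: [-1.511, -0.501, 0.505]
contact_force: [1.1, 0.3, -1.2]
opening: 14.9
time_s: 11.33
tool_pos: [547.5, 167.9, 153.8]
tcp_rot: [-1.512, -0.502, 0.504]
contact_force: [0.3, -0.9, -3.0]
opening: 14.8
t 11.4333 pos [547.3 167.8 153.2] open 14.9 F [-0.1 -0.4 -1.3]
tool-frame shift mm [-267.9   10.7 -230.8]
turn deg (tool axes) [-0.04  0.03 -0.14]
```

View pics/w12.png

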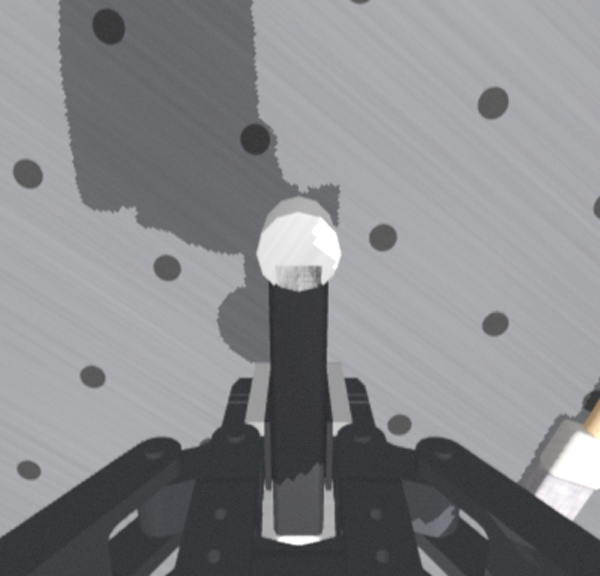

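View pics/s12.png

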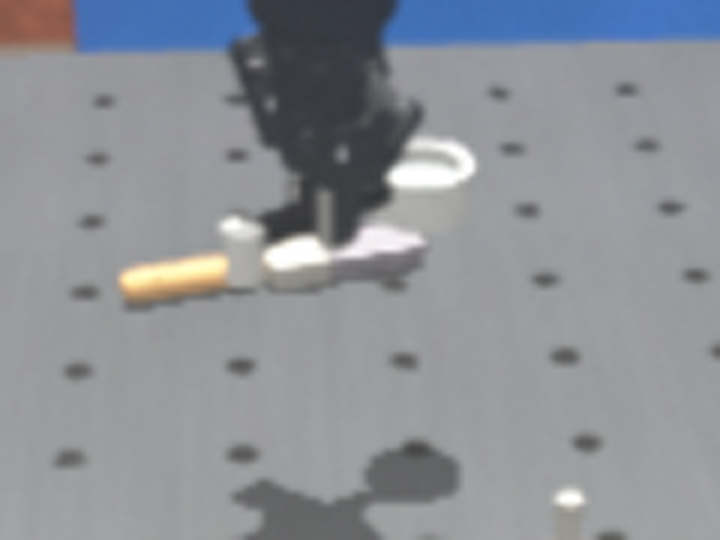

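The loupe is in the fingers and looks level in the side view (barrel at (430,185), butt at (240,250)). Carrying it over.

```bash

python3 -m pendant '[{"translation":[-0.012,0,-0.0104],"twist":[0,0,0],"fingers":0},{"translation":[-0.022,0,-0.019],"twist":[0,0,0],"fingers":0},{"translation":[-0.024,0,-0.0207],"twist":[0,0,0],"fingers":0},{"translation":[-0.024,0,-0.0207],"twist":[0,0,0],"fingers":0},{"translation":[-0.024,0,-0.0207],"twist":[0,0,0],"fingers":0}]'
python3 -m pendant '[{"translation":[-0.024,0,-0.0207],"twist":[0,0,0],"fingers":0},{"translation":[-0.024,0,-0.0207],"twist":[0,0,0],"fingers":0},{"translation":[-0.024,0,-0.0207],"twist":[0,0,0],"fingers":0},{"translation":[-0.024,0,-0.0207],"twist":[0,0,0],"fingers":0},{"translation":[-0.024,0,-0.0207],"twist":[0,0,0],"fingers":0}]'
python3 -m pendant '[{"translation":[-0.022,0,-0.019],"twist":[0,0,0],"fingers":0},{"translation":[-0.015,0,-0.013],"twist":[0,0,0],"fingers":0},{"translation":[-0.005,0,-0.004],"twist":[0,0,0],"fingers":0},{"translation":[0,0,0],"twist":[0,0,0],"fingers":0},{"translation":[0,0,0],"twist":[0,0,0],"fingers":0}]'
python3 - <<'E'
from h import *
go([469.4,-177.2,123],-0.929)
E
```

```text
time_s: 11.85
tool_pos: [516.9, 30.2, 153.3]
tcp_rot: [-1.511, -0.501, 0.505]
contact_force: [0.0, 0.4, -1.2]
opening: 14.8
time_s: 12.27
tool_pos: [482.9, -124.6, 153.6]
tcp_rot: [-1.511, -0.502, 0.504]
contact_force: [0.8, -0.3, -2.7]
opening: 15.0
time_s: 12.68
tool_pos: [471.8, -176.5, 154.0]
tcp_rot: [-1.51, -0.502, 0.503]
contact_force: [0.4, 1.1, -1.4]
opening: 15.2
t 12.6833 pos [ 471.8 -176.5  154. ] open 15.2 F [ 0.4  1.1 -1.4]
tool-frame shift mm [-2.4 31.   0.8]
turn deg (tool axes) [-0.08  0.03 -0.01]
```

```bash

python3 -m pendant '[{"translation":[-0.001,0.01,0],"twist":[0,0,0],"fingers":0},{"translation":[-0.001,0.01,0.001],"twist":[0,0,0],"fingers":0},{"translation":[0,0.008,0],"twist":[0,0,0],"fingers":0},{"translation":[0,0.003,0],"twist":[0,0,0],"fingers":0},{"translation":[0,0,0],"twist":[0,0,0],"fingers":0}]'
python3 -m pendant '[{"translation":[0,0,0],"twist":[0,0,0],"fingers":0},{"translation":[0,0,0],"twist":[0,0,0],"fingers":0},{"translation":[0,0,0],"twist":[0,0,0],"fingers":0},{"translation":[0,0,0],"twist":[0,0,0],"fingers":0}]'
python3 - <<'E'
from h import *
import pickle
t=vision.get_image("top");s=vision.get_image("side");d=vision.get_image("wrist");st,Rm=tool();pickle.dump((t,s,d,st),open("f1.pkl","wb"))
crop(t,270,165,340,255,6,"ft.png");crop(s,185,180,305,270,6,"fs.png");crop(d,0,0,512,384,1.5,"fw.png")
go([469.4,-177.2,123],-0.929)
E
```

```text
time_s: 13.1
tool_pos: [469.6, -176.5, 122.8]
tcp_rot: [-1.51, -0.503, 0.505]
contact_force: [-0.3, 0.5, -2.1]
opening: 14.8
time_s: 13.43
tool_pos: [470.0, -177.8, 124.0]
tcp_rot: [-1.512, -0.503, 0.502]
contact_force: [0.5, -0.5, -1.8]
opening: 14.9
t 13.5833 pos [ 469.8 -177.8  123.8] open 15.1 F [ 0.1 -0.2 -2.1]
tool-frame shift mm [0.1 0.8 0.7]
turn deg (tool axes) [0.02 0.01 0.01]
```

View pics/ft.png

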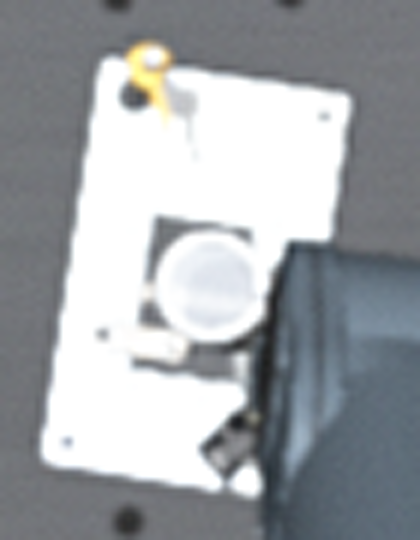

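View pics/fs.png

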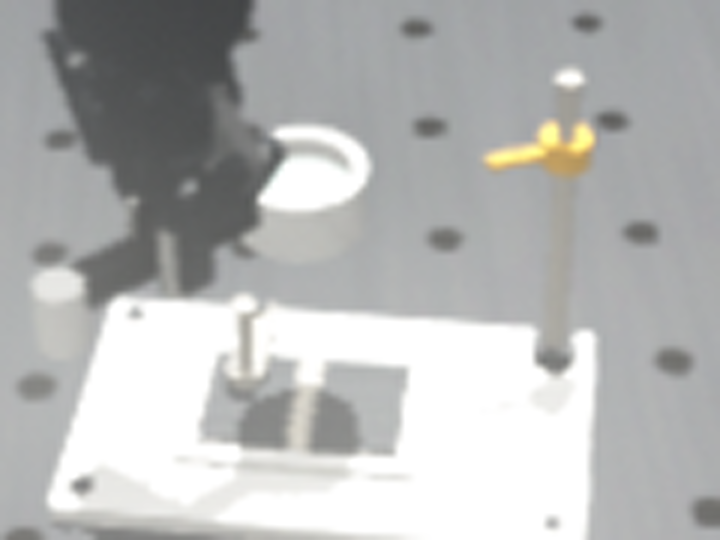

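View pics/fw.png

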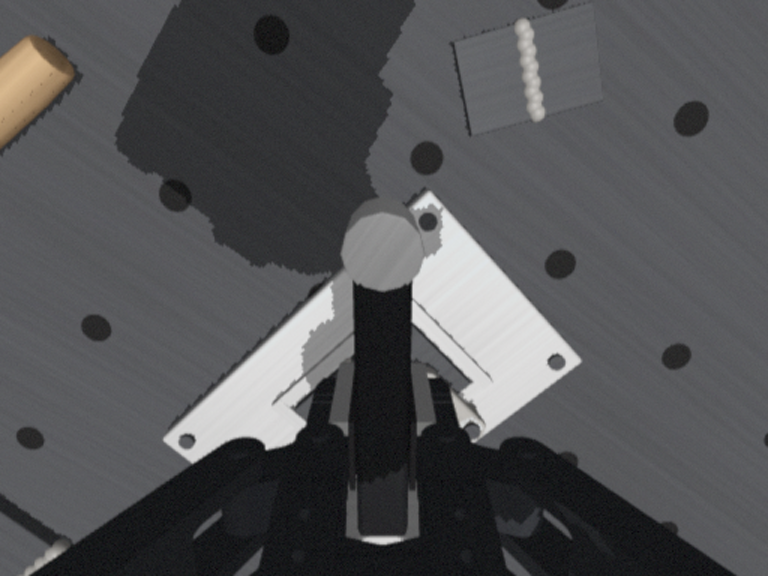

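```bash
python3 - <<'E'
from h import *
import pickle
t,s,d,st=pickle.load(open("f1.pkl","rb"))
L=st["tool_pos"]+[53.7,38.6,10.1];print("lens by kinematics",L)
ux=np.array([.802,.597,0])
print("top rim view:",plane(t,270+209.5/6-.5,165+286.5/6-.5,L[2]+15).round(1),"weld ref top 525.6,-136.3 / wrist 522.6,-139.4")
sp=lambda cam,p,x0,y0:((proj(cam,p)-[x0,y0]+.5)*6-.5).round(0)
a=np.linspace(0,2*np.pi,73);rim=np.array([sp(s,L+[28*np.cos(k),28*np.sin(k),15],185,180) for k in a])
print("side rim pred right/top/bottom",rim[rim[:,0].argmax()],rim[rim[:,1].argmin()],rim[rim[:,1].argmax()])
lo=np.array([sp(s,L+[28*np.cos(k),28*np.sin(k),-15],185,180) for k in a]);print("low rim bottom",lo[lo[:,1].argmax()],lo[lo[:,0].argmax()])
print("butt top pred side",sp(s,L-121*ux+[0,0,15],185,180),"top",sp(t,L-121*ux+[0,0,15],270,165))
rt=np.array([sp(t,L+[28*np.cos(k),28*np.sin(k),15],270,165) for k in a]);print("top rim pred left/top/bottom",rt[rt[:,0].argmin()],rt[rt[:,1].argmin()],rt[rt[:,1].argmax()])
bw=plane(d,383/1.5,251/1.5,L[2]+15);print("butt wrist",bw,"kin",L-121*ux)
E
```

```text
lens by kinematics [ 523.50246681 -139.2335603   133.9205598 ]
top rim view: [ 524.5 -134.8  148.9] weld ref top 525.6,-136.3 / wrist 522.6,-139.4
side rim pred right/top/bottom [365. 166.] [307. 130.] [294. 209.]
low rim bottom [290. 266.] [365. 223.]
butt top pred side [ 56. 286.] top [364. 475.]
top rim pred left/top/bottom [163. 289.] [216. 234.] [214. 342.]
butt wrist [ 426.26590786 -210.7755639   148.9205598 ] kin [ 426.46046681 -211.4705603   133.9205598 ]
```

The top view puts the lens about 2 mm from the weld and kinematics puts it about 1 mm away. Lens height is 134 mm against about 133 mm for the tip. The side view shows rim and butt within 1 px of a level loupe. The turnbutton is still across the edge, and the loupe is well above the holder and peg.

```bash
python3 - <<'E'
from h import *
s,_=tool();print(s["time_s"],s["tool_pos"],abs(s["qvel"]).max(),s["opening"]);print(arm.hand_in())
E
```

```text
13.5833 [ 469.80246681 -177.8335603   123.8205598 ] 0.0020276277846881796 15.108781596293365
the job is handed in; nothing more can be done
None
```

I swung the turnbutton to its stop by its peg, then lifted the loupe by its handle at 60 N and handed in while still holding it over the weld. Hand-in was at 13.6 s and gave no verdict.

| Last check | Reading | Limit |
|---|---|---|
| Turnbutton angle, measured before the loupe was picked up | about 1.58 rad | above 1.35 rad |
| Lens to weld, horizontally | about 1 mm by kinematics, about 2 mm in the top view | 12 mm |
| Lens height against the pointer tip | about 134 mm against about 133 mm | 8 mm apart |
| Level | rim and butt within about 1 px of a level loupe in the side view | 0.12 rad |
| Arm speed at hand-in | 0.002 rad/s at most, opening 15 mm | 0.03 m/s and 0.3 rad/s for the loupe |

- **After the lift:** the turnbutton still lay across the coupon's edge in the final pictures; I did not re-measure its angle. The underside of the loupe was about 119 mm above the table, clear of the holder and the peg.
- **Disagreements:** the views differ by about 3 mm on where the weld is. Pointer-tip height came out at 132 to 134 mm from the view pairs I trusted. One pair gave 126 mm, where the tip fades into the white plate, so I set it aside. Even at 126 mm the lens would be right at the 8 mm height limit.
- **Not measured:** I did not measure the bystanders, coupon or pointer for movement. The gripper did not go near the bystanders or the pointer.

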